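# Dispense a dryer ball with the lever and ease the lid shut

## Task

Let the green dryer ball out of its dispenser: with the fingertips, press that dispenser's red lever pad all the way down so the lid lifts fully and the ball rolls into the tray, then stay on the pad and let it rise slowly, over about two seconds or more, so the lid comes down shut without slamming. Finish clear of the dispenser. Work only by the pad: do not touch the balls or the lids, do not work the orange dispenser, and leave everything else on the table where it stands.

Things in the scene. Friction and masses are not known exactly. Their poses are not given: they have to be found in the camera images.
- dispenser_green: Fixed dryer-ball dispenser with the green ball and green rim stripes; the other is alike, either may be left. Origin on the table, z up, +x down its chute. White hopper 162 mm high, open on top, x -63..95 mm, 104 mm wide; grey tray beyond it to x 265 mm, 114 mm wide, 75 mm high. The red lever pad is on the -x side, roughly towards the robot; its arms span 134 mm.
- lever_green (a joint): Yoke lever of the green dispenser, rad: 0 released (pad up), 0.367 fully down on its stop. Turns about the dispenser's y axis through (0, 0, 95 mm). Spring and lid push it back: pressing the pad takes about 2 N at first, 5 N at the bottom; let go, it snaps up and the lid slams.
- pad_green (a point): Top centre of the red pad of the green lever (46 mm along the dispenser's x, 64 mm along y, 10 mm thick). Released: level, at x -150 mm, 120 mm above the table, 64 mm clear of the hopper. Fully pressed: 56 mm lower, x shift 1 mm, sloping 0.367 rad down to its outer end. Free space below.
- lid_green (a joint): Clear blue lid with an opaque lower edge (86 x 126 mm, hinged 155 mm above the table at x 60 mm) over the green hopper's mouth, rad: 0 shut, 1.10 fully raised; linked, always 3 times the lever's value. Coming down in two seconds or more at an even pace is gentle; faster than 2.5 rad/s at any moment is a slam.
- ball_green_center (a point): Centre of the green plastic dryer ball, 65 mm across, about 60 g. At the start it rests on the chute's sloping floor behind the green dispenser's lid; when the lid is up it rolls by itself down into the tray and stays against its end wall (centre then about x 227, z 45 mm in the dispenser frame), out of the way of the lid.
- dispenser_orange: Fixed dryer-ball dispenser with the orange ball and orange rim stripes; the other is alike, either may be left. Origin on the table, z up, +x down its chute. White hopper 162 mm high, open on top, x -63..95 mm, 104 mm wide; grey tray beyond it to x 265 mm, 114 mm wide, 75 mm high. The red lever pad is on the -x side, roughly towards the robot; its arms span 134 mm.
- lever_orange (a joint): Yoke lever of the orange dispenser, rad: 0 released (pad up), 0.367 fully down on its stop. Turns about the dispenser's y axis through (0, 0, 95 mm). Spring and lid push it back: pressing the pad takes about 2 N at first, 5 N at the bottom; let go, it snaps up and the lid slams.
- pad_orange (a point): Top centre of the red pad of the orange lever (46 mm along the dispenser's x, 64 mm along y, 10 mm thick). Released: level, at x -150 mm, 120 mm above the table, 64 mm clear of the hopper. Fully pressed: 56 mm lower, x shift 1 mm, sloping 0.367 rad down to its outer end. Free space below.
- lid_orange (a joint): Clear blue lid with an opaque lower edge (86 x 126 mm, hinged 155 mm above the table at x 60 mm) over the orange hopper's mouth, rad: 0 shut, 1.10 fully raised; linked, always 3 times the lever's value. Coming down in two seconds or more at an even pace is gentle; faster than 2.5 rad/s at any moment is a slam.
- ball_orange_center (a point): Centre of the orange plastic dryer ball, 65 mm across, about 60 g. At the start it rests on the chute's sloping floor behind the orange dispenser's lid; when the lid is up it rolls by itself down into the tray and stays against its end wall (centre then about x 227, z 45 mm in the dispenser frame), out of the way of the lid.
- detergent: Yellow detergent bottle, 84 mm across, 210 mm tall; a bystander. Origin at the centre of its underside.
- spray_can: Metal spray can, 56 mm across, 170 mm tall; a bystander. Origin at the centre of its underside.
- scoop_cup: White measuring cup, 60 mm across, 45 mm tall; a bystander. Origin at the centre of its underside.
- brush: Flat bristle brush lying down, about 200 mm long along its x; a bystander. Origin at the centre of its underside.
- sheet_box: Cardboard box of dryer sheets, 60 x 160 x 100 mm; a bystander. Origin at the centre of its underside.
- stain_jar: White jar with a red cap, 72 mm across, 90 mm tall; a bystander. Origin at the centre of its underside.
There are look-alikes about, which are no part of the job. There is more than one size of the part that bears ball_green_center; the job needs the largest. Of the things shaped like the part that bears ball_orange_center, the orange one is meant.

How it is judged:
By the outcome, as a careful person would: the job done as asked, in the order asked, and still so for the second after the job is handed in, with the robot touching nothing.
It also fails if it takes over 40 s, if anything falls off the work surface, if the arm or the gripper's body presses on something with over 40 N, if the wrist force passes 120 N, or if a joint passes its speed limit or range.

## Robot

A 6-joint arm with a two-finger parallel gripper is mounted at the origin on the work surface. World frame = base frame: x ahead of the robot, y to its left, z up, the work surface at z = 0. Lengths are in m, angles in rad, forces in N, time in s.
With the tool pointing down it reaches from about 0.35 to 0.775 m from the base axis. Payload 5.5 kg.
Tool frame: the origin (TCP) lies where the fingers leave the gripper's body, on its centre line; the fingertips stand env.tip_reach ahead of it and the grasp point (between the pads) lies 54 mm ahead of it (env.tip_reach is the distance from the TCP to the fingertips, in m); z points along the fingers, y is the line along which they close (so a half turn about z gives the same grasp; the last joint's range is limited). The gripper opens to 85 mm and grips with 20 to 120 N. Pads are 22 mm wide; open, the fingers measure 114 mm over their backs; the gripper's body (76 mm by 85 mm) begins 54 mm behind the grasp point. The pads swing forward as they close: fully open they stand 13 mm farther back than shut.
Start: joints at [-1.481, 0.313, 0.046, 1.304, 0, 1.431], TCP at [0.131, -0.56, 0.304] pointing down, gripper open.
Joint ranges: [-2.76, 2.76], [-0.86, 1.69], [-1.03, 1.26], [-2.2, 2.34], [-1.47, 1.5], [-3.14, 3.14]. Speed limits (rad/s): [2.57, 2.57, 3.14, 3.14, 3.14, 3.14].

## Interface

Orientations are given as a unit quaternion [w, x, y, z].
In Python, from workcell import status, optics, hand_in, env gives the robot as it stands.
- The arm moves only by the shell command python3 -m handwheel 'ROWS' [FORCE]. ROWS is a JSON object whose one key "deltas" holds a list of rows, each a list of 5 numbers: the opening, from -1 (shut) to 1 (fully open), then the shift along the tool's x, y, z in units of 40 mm (1.0 is 40 mm), then the turn about the tool's z in units of 10 degrees (1.0 is 10 degrees). In form: {"deltas": [[jaw, x, y, z, roll], ...]}. A call has 1 to 20 rows; each row shifts and turns the commanded pose from where the row before left it, along the tool's axes as they then stand; what a row does not reach is not made up. A row lasts 1/8 s, in which the tool goes at most 62.5 mm and 10.7 degrees, less where a joint would pass 70% of its speed; a pose out of reach is approached as far as the arm can. A call is refused whole if a number of a shift passes 1 or a number of a turn 1, either way. A call with a gripper value outside its range is refused whole. The fingers move at their own pace and stop on an object; FORCE is the grip in N (left out, the last holds). Time passes only in rows, so rows that do not move let the fingers close. It gives the time, the measured TCP pose, the force, the opening and the grip force at its end, in the units of the state.
- status.get_state(): the state, without advancing time (a new reading comes with each control period).
- optics.read_camera(name): name is "scene" or "top" or "wrist"; returns a dict with "frame" (480x640x3 uint8, red, green, blue), "depth" (480x640 float32, m along the optical axis (not along the pixel's ray), 0 where there is no reading), "vfov" (degrees; the focal length in pixels is half the picture's height over the tangent of half this angle, whatever the lens; pixels are square), "cx", "cy" (the principal point, pixels), "origin" and "attitude" of the camera in the world. Camera axes: x right, y down, z forward; pixel columns grow to the right and rows downward; lengths in m; the calibration is good to about 2 mm. The wrist camera is an equidistant fisheye: a pixel r from the principal point sees the ray r / f radians off the axis. A picture is of the moment at which its call begins.
- hand_in(): hands the job in; it is judged then, once.
The state is a dict: "clock": time; "joint_pos": joint angles; "qvel": joint speeds; "tau": joint torques, N m; "tcp_pos": TCP position; "orientation": TCP orientation; "wrist_force": force on the tool from outside, world axes, zero at the start; "ft_torque": the same for the moment, N m; "finger_gap": finger opening in m; "grip_force": force on a finger pad.
Only numpy, scipy, OpenCV 4.12 (cv2) and the standard library are available. Lean on these libraries where they do the work, as an engineer would, in place of code of your own. Each camera call takes 0.05 s, during which the arm holds its last target. There are 200 camera calls.

## Working session

There is one attempt and no reset: what is moved stays moved. The work goes in short steps, Python scripts to look and compute and a shell command to move; the robot and the scene stay as the last step left them, time stands still between calls to the robot, and variables do not carry over. Pictures are saved under pics/ and viewed, at most 10 in all, crops included, and the job is handed in when it is done.

```bash
mkdir -p pics; cat > h.py <<'E'
import numpy as np, cv2
from scipy.spatial.transform import Rotation as R
from workcell import status, optics, env
def cam(n):
    c=optics.read_camera(n); a=np.array(c["attitude"])
    c["R"]=a if a.shape==(3,3) else R.from_quat(a,scalar_first=True).as_matrix()
    c["f"]=240/np.tan(np.radians(c["vfov"])/2); return c
def pt(c,u,v,d=None):
    d=c["depth"][int(v),int(u)] if d is None else d
    return c["R"]@np.array([(u-c["cx"])/c["f"]*d,(v-c["cy"])/c["f"]*d,d])+c["origin"]
def cloud(c):
    v,u=np.mgrid[:480,:640]; d=c["depth"]
    p=np.stack([(u-c["cx"])/c["f"]*d,(v-c["cy"])/c["f"]*d,d],-1)
    return p@c["R"].T+c["origin"]
E
python3 - <<'E'
from h import *
for n in("top","scene"):
    c=cam(n); cv2.imwrite(f"pics/{n}1.png",c["frame"][...,::-1]); np.savez(f"{n}.npz",**c); print(n,c["origin"],c["attitude"],c["f"])
s=status.get_state(); print(s,env.tip_reach)
E
```

```text
top [ 0.32118371 -0.00230467  1.45348168] [-0.05287261  0.71354682 -0.69644595  0.0549405 ] 540.1320304761291
scene [1.1844676  0.35744464 1.27286215] [-0.14499846  0.50342245  0.81549451 -0.24598779] 625.1434495185093
{'clock': 0.1, 'joint_pos': array([-1.48056160e+00,  3.13952287e-01,  4.51157516e-02,  1.30359928e+00,
       -1.88965920e-05,  1.43120839e+00]), 'qvel': array([-0.00025188, -0.00346665,  0.00294766,  0.00068856,  0.00042332,
       -0.00047126]), 'tau': array([ 2.22561466e-03, -4.81724238e+01,  2.99245119e+01,  1.28438906e-02,
       -2.06333248e-04, -1.21385632e-06]), 'tcp_pos': array([ 0.13095126, -0.55955499,  0.30309206]), 'orientation': array([-8.19728729e-04,  9.93404620e-01,  1.14658573e-01,  1.07810593e-05]), 'wrist_force': array([-0.15033845, -0.658703  , -0.24264291]), 'ft_torque': array([ 0.00979348, -0.00630918,  0.03870184]), 'grip_force': 0.0, 'finger_gap': 0.08559422972635217} 0.0726
```

View pics/top1.png

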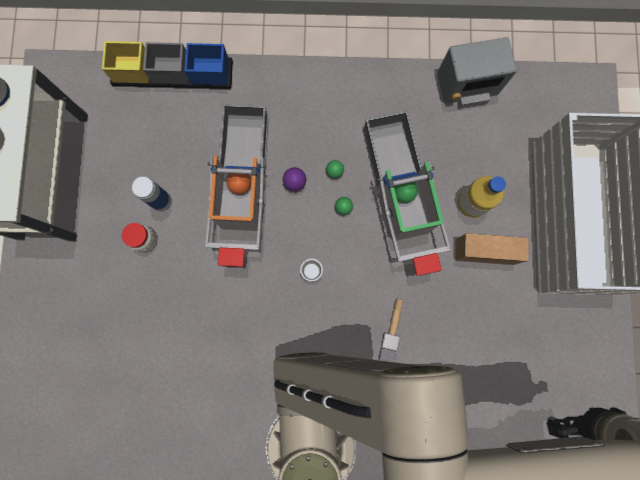

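View pics/scene1.png

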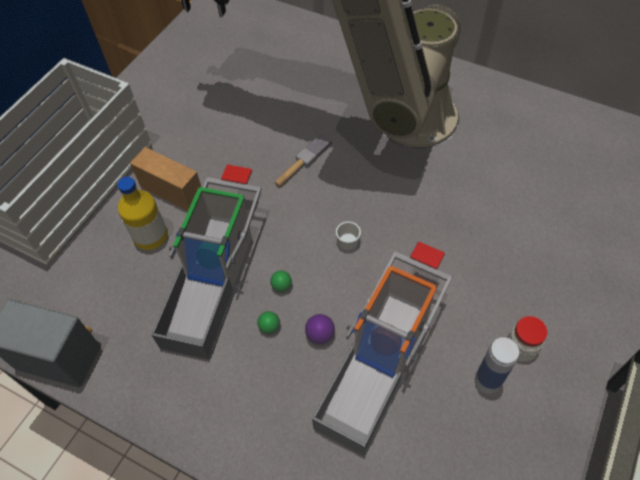

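Top view: the green dispenser's pad is at about (427,264), its ball at (404,190), and its tray runs up and left to (390,120). The orange dispenser's pad is at (232,257). The sheet box (492,249) and the brush (395,325) are near the green pad.

```bash
python3 - <<'E'
from h import *
for n,(u0,v0,u1,v1) in dict(top=(405,245,450,280),scene=(210,155,260,190)).items():
    c=dict(np.load(n+".npz")); P=cloud(c); f=c["frame"].astype(int)
    m=(f[...,0]>140)&(f[...,1]<70)&(f[...,2]<70); k=np.zeros_like(m); k[v0:v1,u0:u1]=1; m&=k
    q=P[m]; q=q[(q[:,2]>.1)&(q[:,2]<.14)]
    r=cv2.minAreaRect((q[:,:2]*1000).astype(np.float32)); print(n,m.sum(),np.median(q,0),r)
    # green rim / box
    m=(f[...,1]>130)&(f[...,0]<80)&(f[...,2]<110)
    q=P[m]; q=q[(q[:,2]>.150)&(q[:,2]<.175)&(q[:,1]<-.1)]
    print("rim",len(q),np.median(q,0),cv2.minAreaRect((q[:,:2]*1000).astype(np.float32)))
c=dict(np.load("top.npz"))
for u,v in [(492,243),(460,240),(397,305),(390,345),(490,190),(410,195)]: print(u,v,pt(c,u,v))
for r in(dict(np.load("top.npz")),):
  cv2.imwrite("pics/crop.png",cv2.resize(r["frame"][100:290,350:540,::-1],(760,570*760//760),interpolation=cv2.INTER_CUBIC))
E
```

```text
top 260 [ 0.47130818 -0.28682425  0.1214799 ] ((466.40606689453125, -277.67193603515625), (44.83428192138672, 61.752479553222656), 13.812664031982422)
rim 47 [ 0.62893567 -0.26914425  0.16316346] ((624.570068359375, -236.97760009765625), (155.99855041503906, 100.937255859375), 13.815292358398438)
scene 370 [ 0.46918636 -0.27639043  0.11882946] ((469.102783203125, -276.362548828125), (47.28314971923828, 64.03009033203125), 14.12550163269043)
rim 305 [ 0.60181356 -0.2509116   0.16046628] ((627.3952026367188, -239.12570190429688), (158.03477478027344, 106.277099609375), 12.871706008911133)
492 243 [ 0.52640241 -0.44953893  0.09543451]
460 240 [ 0.5386015  -0.37943287  0.05369228]
397 305 [ 0.36640777 -0.21952417  0.01929109]
390 345 [ 0.26249322 -0.20102308  0.0219788 ]
490 190 [ 0.63898133 -0.4145662   0.1969898 ]
410 195 [ 0.64558039 -0.24062977  0.09830272]
```

View pics/crop.png

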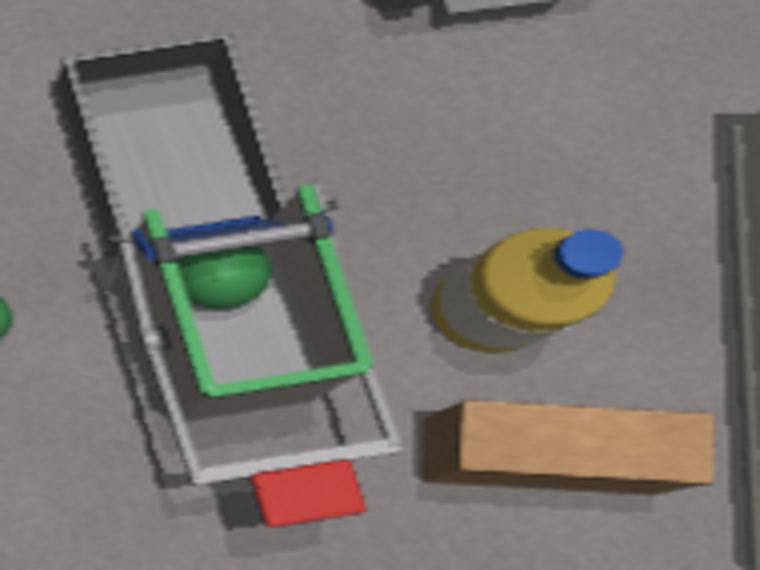

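Crop: the green pad's centre is at crop (310,492), with the yoke bar on its hopper side. The sheet box sits well to its right. The dispenser's yaw is about 13.8°, and the tool is already close to that.

```bash
cat > go.py <<'E'
from h import *
s=status.get_state(); T=R.from_quat(s["orientation"],scalar_first=True).as_matrix()
tgt=np.array([.463,-.278,.120+.05+env.tip_reach])
print(s["clock"],s["tcp_pos"],env.tip_reach,"gap",s["finger_gap"],"units",T.T@(tgt-s["tcp_pos"])/.04,"yaw",np.degrees(np.arctan2(T[1,0],T[0,0])),"F",s["wrist_force"])
E
python3 - <<'E'
import go
from h import *
c=cam("wrist"); print("cam in tool",go.T.T@(c["origin"]-go.s["tcp_pos"]))
E
```

```text
0.1 [ 0.13095126 -0.55955499  0.30309206] 0.0726 gap 0.08559422972635217 units [ 9.68612514 -4.9602747   1.52239804] yaw 13.167859598724132 F [-0.15033845 -0.658703   -0.24264291]
cam in tool [ 0.06840929  0.00025255 -0.06808186]
```

```bash
python3 -m handwheel '{"deltas": [[-1,0.6,-0.3,0,0],[-1,0.6,-0.3,0,0],[-1,0.6,-0.3,0,0],[-1,0.6,-0.3,0,0],[-1,0.6,-0.3,0,0],[-1,0.6,-0.3,0,0],[-1,0.6,-0.3,0,0],[-1,0.6,-0.3,0,0],[-1,0.6,-0.3,0,0],[-1,0.6,-0.3,0,0],[-1,0.6,-0.3,0,0],[-1,0.6,-0.3,0,0],[-1,0.6,-0.3,0,0],[-1,0.6,-0.3,0,0],[-1,0.6,-0.3,0,0],[-1,0.6,-0.3,0,0],[-1,0,-0.1,0,0],[-1,0,0,0,0]]}' && python3 go.py
```

```text
clock: 2.4
tcp_pos: [0.4598, -0.2814, 0.3037]
orientation: [-0.0, 0.993, 0.115, -0.0]
wrist_force: [0.0, 0.6, -1.0]
finger_gap: 0.0
grip_force: 0.0
2.4 [ 0.45980438 -0.28138276  0.30367528] 0.0726 gap 8.009646244716234e-06 units [ 0.0982615  -0.06362879  1.52682652] yaw 13.192115869399146 F [ 0.03603824  0.62338473 -0.96217575]
```

```bash
python3 -m handwheel '{"deltas": [[-1,0,0,0,-1],[-1,0,0,0,-1],[-1,0,0,0,-1],[-1,0,0,0,-1],[-1,0,0,0,-1],[-1,0,0,0,-1],[-1,0,0,0,-1],[-1,0,0,0,-1],[-1,0,0,0,-1],[-1,0,0,0,-1],[-1,0,0,0,-1],[-1,0,0,0,-1],[-1,0,0,0,-1],[-1,0,0,0,-1],[-1,0,0,0,-1],[-1,0,0,0,-1],[-1,0,0,0,-1],[-1,0,0,0,-1],[-1,0,0,0,0]]}' && python3 go.py
```

```text
clock: 4.78
tcp_pos: [0.4595, -0.2823, 0.3039]
orientation: [-0.0, -0.113, 0.994, -0.0]
wrist_force: [0.4, -0.4, -0.1]
finger_gap: 0.0001
grip_force: 0.0
4.775 [ 0.45951301 -0.28228858  0.30390677] 0.0726 gap 0.00012226771866604742 units [-0.10944025  0.08513165  1.53262667] yaw -167.02160120640616 F [ 0.35376626 -0.41201947 -0.13921897]
```

```bash
python3 -m handwheel '{"deltas": [[-1,-0.1,0.09,0.4,0],[-1,0,0,0.4,0],[-1,0,0,0.4,0],[-1,0,0,0.4,0],[-1,0,0,0.4,0],[-1,0,0,0.4,0],[-1,0,0,0.1,0],[-1,0,0,0,0]]}' && python3 - <<'E'
import go
from h import *
c=cam("scene"); cv2.imwrite("pics/s2.png",cv2.resize(c["frame"][110:270,120:320,::-1],(750,600),interpolation=cv2.INTER_CUBIC))
E
```

```text
clock: 5.78
tcp_pos: [0.4633, -0.2772, 0.2037]
orientation: [-0.0, -0.115, 0.993, 0.0]
wrist_force: [-0.9, 0.0, 0.5]
finger_gap: 0.0003
grip_force: 0.0
5.775 [ 0.46327921 -0.27718218  0.20369436] 0.0726 gap 0.0003335123963339153 units [ 0.01173816 -0.01813594 -0.9726411 ] yaw -166.8374754113148 F [-0.93472917  0.02140187  0.46077101]
```

View pics/s2.png

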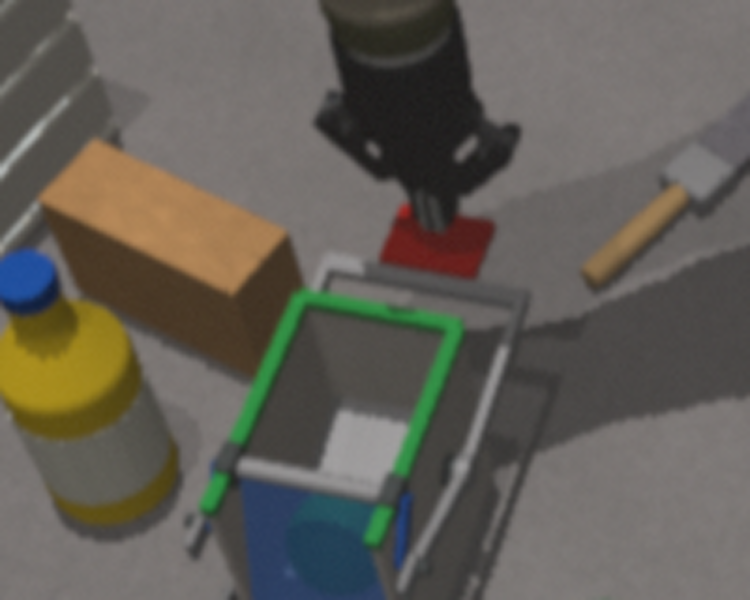

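Crop of the scene: the shut fingertips are at (433,228), over the red pad (380–495, 205–280). The lid is shut with the ball behind it. Next I press.

```bash
python3 -m handwheel '{"deltas": [[-1,0,0,0.1,0],[-1,0,0,0.1,0],[-1,0,0,0.1,0],[-1,0,0,0.1,0],[-1,0,0,0.1,0],[-1,0,0,0.1,0],[-1,0,0,0.1,0],[-1,0,0,0.1,0],[-1,0,0,0.1,0],[-1,0,0,0.1,0],[-1,0,0,0.1,0],[-1,0,0,0.1,0],[-1,0,0,0.1,0],[-1,0,0,0.1,0],[-1,0,0,0.1,0],[-1,0,0,0.1,0],[-1,0,0,0,0]]}' && python3 go.py
```

```text
clock: 7.95
tcp_pos: [0.4636, -0.2774, 0.1398]
orientation: [0.0, -0.115, 0.993, -0.0]
wrist_force: [1.3, 0.3, 4.5]
finger_gap: 0.0002
grip_force: 1.8
7.95 [ 0.46361475 -0.27736252  0.13978297] 0.0726 gap 0.00023029178474716735 units [ 0.01754767 -0.01344671 -2.57042603] yaw -166.8257431992416 F [1.33234094 0.30557951 4.49538007]
```

```bash
python3 -m handwheel '{"deltas": [[-1,0,0,0.05,0],[-1,0,0,0.05,0],[-1,0,0,0,0]]}' && python3 go.py
```

```text
clock: 8.32
tcp_pos: [0.4637, -0.2774, 0.1377]
orientation: [0.001, -0.115, 0.993, -0.001]
wrist_force: [-1.2, 2.3, 15.1]
finger_gap: 0.0002
grip_force: 7.5
8.325 [ 0.46372338 -0.27741754  0.13769498] 0.0726 gap 0.0002463130080935705 units [ 0.01733018 -0.01400947 -2.62263362] yaw -166.827334789725 F [-1.19023893  2.28382598 15.05969384]
```

The force has jumped to 15 N, so the lever is on its stop. I'll wait for the ball and then look.

```bash
python3 -m handwheel '{"deltas": [[-1,0,0,0,0],[-1,0,0,0,0],[-1,0,0,0,0],[-1,0,0,0,0],[-1,0,0,0,0],[-1,0,0,0,0],[-1,0,0,0,0],[-1,0,0,0,0],[-1,0,0,0,0],[-1,0,0,0,0],[-1,0,0,0,0],[-1,0,0,0,0]]}' && python3 - <<'E'
import go
from h import *
c=cam("scene"); cv2.imwrite("pics/s3.png",cv2.resize(c["frame"][130:370,120:420,::-1],(750,600),interpolation=cv2.INTER_CUBIC))
E
```

```text
clock: 9.82
tcp_pos: [0.4637, -0.2774, 0.1377]
orientation: [0.001, -0.115, 0.993, -0.001]
wrist_force: [-1.2, 3.6, 15.5]
finger_gap: -0.0001
grip_force: 7.5
9.825 [ 0.46374363 -0.27741204  0.13768299] 0.0726 gap -0.00010262600201415696 units [ 0.01755072 -0.01420908 -2.62293522] yaw -166.82610568237234 F [-1.22330414  3.56295763 15.46050198]
```

View pics/s3.png

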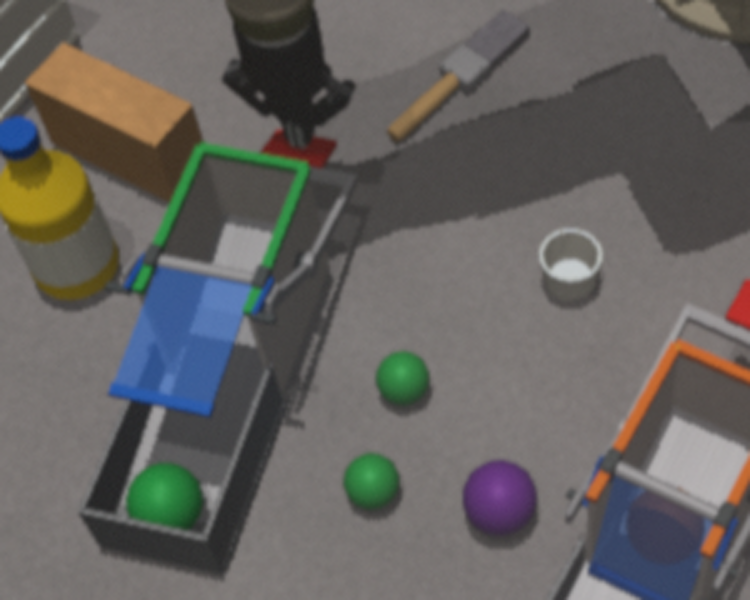

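The ball (crop (165,497)) lies against the tray's end wall and the lid is up. One small extra push will confirm the stop, then a slow rise.

```bash
python3 -m handwheel '{"deltas": [[-1,0,0,0.03,0],[-1,0,0,0,0],[-1,0,0,0,0],[-1,0,0,0,0]]}'
```

```text
clock: 10.38
tcp_pos: [0.4638, -0.2774, 0.1375]
orientation: [0.001, -0.115, 0.993, -0.001]
wrist_force: [-4.0, 4.4, 23.2]
finger_gap: -0.0002
grip_force: 11.2
```

```bash
python3 -m handwheel '{"deltas": [[-1,0,0,-0.05,0],[-1,0,0,-0.05,0],[-1,0,0,-0.05,0],[-1,0,0,-0.05,0],[-1,0,0,-0.05,0],[-1,0,0,-0.05,0],[-1,0,0,-0.05,0],[-1,0,0,-0.05,0],[-1,0,0,-0.05,0],[-1,0,0,-0.05,0],[-1,0,0,-0.05,0],[-1,0,0,-0.05,0],[-1,0,0,-0.05,0],[-1,0,0,-0.05,0],[-1,0,0,-0.05,0],[-1,0,0,-0.05,0],[-1,0,0,-0.05,0],[-1,0,0,-0.05,0],[-1,0,0,-0.05,0],[-1,0,0,-0.05,0]]}'
```

```text
clock: 12.88
tcp_pos: [0.4635, -0.2771, 0.1748]
orientation: [0.0, -0.115, 0.993, 0.0]
wrist_force: [-1.4, 1.2, 2.0]
finger_gap: -0.0001
grip_force: 1.2
```

Firmly on the stop, and the rise is smooth. I'll continue at the same pace.

```bash
python3 -m handwheel '{"deltas": [[-1,0,0,-0.05,0],[-1,0,0,-0.05,0],[-1,0,0,-0.05,0],[-1,0,0,-0.05,0],[-1,0,0,-0.05,0],[-1,0,0,-0.05,0],[-1,0,0,-0.05,0],[-1,0,0,-0.05,0],[-1,0,0,-0.05,0],[-1,0,0,-0.05,0],[-1,0,0,-0.05,0],[-1,0,0,-0.05,0],[-1,0,0,-0.05,0],[-1,0,0,-0.05,0],[-1,0,0,-0.05,0],[-1,0,0,-0.1,0],[-1,0,0,-0.2,0],[-1,0,0,-0.3,0]]}'
```

```text
clock: 15.12
tcp_pos: [0.4632, -0.2771, 0.2293]
orientation: [-0.0, -0.115, 0.993, 0.0]
wrist_force: [-0.2, -0.3, 0.2]
finger_gap: -0.0001
grip_force: 0.0
```

```bash
python3 -m handwheel '{"deltas": [[-1,0,0,-0.4,0],[-1,0,0,-0.4,0],[-1,0,0,-0.4,0],[-1,0.4,0,0,0],[-1,0.4,0,0,0],[-1,0.4,0,0,0],[-1,0,0,0,0],[-1,0,0,0,0]]}' && python3 - <<'E'
from h import *
c=cam("scene"); cv2.imwrite("pics/s4.png",c["frame"][...,::-1])
E
```

```text
clock: 16.12
tcp_pos: [0.4164, -0.2883, 0.2766]
orientation: [0.0, -0.114, 0.993, 0.0]
wrist_force: [-0.3, -0.3, -0.0]
finger_gap: 0.0002
grip_force: 0.0
```

View pics/s4.png

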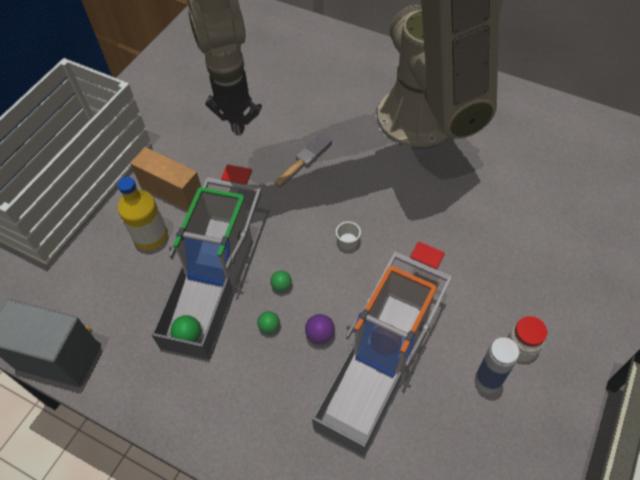

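The green ball is in the tray at (186,328), the lid is shut, the pad is back up at (237,174), and nothing else has moved.

```bash
python3 -c "from workcell import hand_in; print(hand_in())"
```

```text
the job is handed in; nothing more can be done
None
```

The green ball is out and resting in its tray, the lid was let down slowly until shut (over about 3 s), the arm finished clear of the dispenser, and the job is handed in.

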